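Clamp a jar in a ratchet vice

ROBOT

A 6-joint arm with a two-finger parallel gripper is mounted at the origin on the work surface; the furniture and walls round the work are solid. World frame = base frame: x ahead of the robot, y to its left, z up, the work surface at z = 0. Lengths are in mm, angles in rad, forces in N, time in s.
With the tool pointing down it reaches from about 350 to 875 mm from the base axis. Payload 4.2 kg.
Tool frame: the origin (TCP) lies at the very end of the fingers, on their centre line; the grasp point (between the pads) lies arm.grip_point_offset behind it (arm.grip_point_offset is the distance from the TCP to the grasp point, in mm); z points along the fingers, y is the line along which they close (so a half turn about z gives the same grasp; the last joint's range is limited). The gripper opens to 85 mm and grips with 20 to 120 N. Pads are 22 mm wide; open, the fingers measure 114 mm over their backs; the gripper's body (76 mm by 85 mm) begins 54 mm behind the grasp point. The pads swing forward as they close: fully open they stand 13 mm farther back than shut.
Start: joints at [-1.059, 0.385, 0.008, 0, -1.194, -0.259], TCP at [156.339, -605.109, 231.312] pointing down, gripper open.
Joint ranges: [-3.14, 3.14], [-1.21, 2.06], [-1.07, 1.41], [-3.16, 2.05], [-2.99, -0.16], [-3.1, 3.1]. Speed limits (rad/s): [2.79, 2.79, 3.14, 3.14, 3.14, 3.14].

INTERFACE

Orientations are given as a unit quaternion [x, y, z, w].
In Python, from bench import arm, cams, ticket gives the robot as it stands.
- The arm moves only by the tool servo_tool, never from a script. Its argument "commands" is a list that holds one entry, the list of rows, each a list of 7 numbers: the closure in counts, from 0 (fully open) to 255 (shut), then the shift along the tool's x, y, z in m, then the turn, a rotation vector about the tool's x, y, z in degrees. In form: [[[grip, x, y, z, ax, ay, az], ...]]. A call has 1 to 10 rows; each row shifts and turns the commanded pose from where the row before left it, along the tool's axes as they then stand; what a row does not reach is not made up. A row lasts 1/12 s, in which the tool goes at most 41.7 mm and 7.16 degrees, less where a joint would pass 70% of its speed; a pose out of reach is approached as far as the arm can. A call with a gripper value outside its range is refused whole. The fingers move at their own pace and stop on an object; the grip force is fixed at half the most. Time passes only in rows, so rows that do not move let the fingers close. It gives the time, the measured TCP pose, the force, the opening and the grip force at its end, in the units of the state.
- arm.read_state(): the state, without advancing time (a new reading comes with each control period).
- cams.get_image(name): name is "scene" or "top" or "wrist"; returns a dict with "frame" (400x640x3 uint8, blue, green, red), "K" (3x3 intrinsics, pixels), "k1" (the pictures are not rectified: a ray, as slopes to the right and down, at radius r is drawn at 1 + k1 r^2 times it, then the intrinsics apply), "T" (4x4, takes a point from camera to world coordinates). Camera axes: x right, y up, looking along -z (the intrinsics and any distortion apply to the point x, -y, -z); pixel columns grow to the right and rows downward; lengths in mm; the calibration is good to about 2 mm. A picture is of the moment at which its call begins. There is no depth.
- ticket.job_done(): hands the job in; it is judged then, once.
The state is a dict: "clock": time; "joints": joint angles; "joint_vel": joint speeds; "joint_efforts": joint torques, N m; "position": TCP position; "ee_rot": TCP orientation; "contact_force": force on the tool from outside, world axes, zero at the start; "wrist_torque": the same for the moment, N m; "gripper_width": finger opening in mm; "grasp_force": force on a finger pad.
Only numpy, scipy, OpenCV 4.12 (cv2) and the standard library are available. Lean on these libraries where they do the work, as an engineer would, in place of code of your own. Each camera call takes 0.05 s, during which the arm holds its last target. There are 200 camera calls.

TASK

Stand the jar with the ribbed screw cap upright on the base of the jar vice, between the sprung jaw and the V-shaped stop, let go of it, and then pump the vice's lever back and forth so that the ratchet closes the jaw on it, until the jar is held firmly (a clamping force of about 25 N) and the ratchet keeps it so by itself. The jar is thin glass, so stop as soon as the lever has grown that heavy: never squeeze it with more than 50 N. Work the jaw only with the lever, and leave the other things where they stand.

Things in the scene. Friction and masses are not known exactly. Their poses are not given: they have to be found in the camera images.
- jar_center (a point): powder jar with a ribbed black screw cap, 52 mm in diameter, 107 mm tall, 60 to 120 g, upright on the table; this point is on its axis half-way up. The body is cylindrical up to 65 mm above the underside; the cap is 44 mm in diameter from 83 to 107 mm above the underside. An amber bottle of the same size without a cap and a white bottle stand near it.
- jar: the same jar; origin at the centre of its underside, z up along its axis
- vice: base of the jar vice, a grey plate 150 x 300 x 12 mm fixed to the table. Origin at table height under the jaw's pad face as it starts; the plate reaches from y = -135 to +165 mm, x = -75 to +75 mm. The jaw closes towards its -y, where the V stop stands; the ratchet is on the +y side. Its -x side, with the lever, faces the robot.
- nest (a point): point on the top face of the vice's base (12 mm over the table), 32 mm from the starting pad face: a jar stood here always fits. The V stop beyond it (120 degree V, 62 mm high over the table) is set differently each time and not measured: the jar has 12 to 26 mm of play along y at first. The closing jaw pushes the jar along the base into the V, which centres it on x = 0.
- pad_face (a point): middle of the face of the jaw's rubber pad, 50 mm wide along x, 20 to 60 mm over the table; it looks to -y of the vice. The pad sits on springs in the jaw (2.5 N per mm, travel 18 mm, solid after that at 45 N); the jaw block behind it is 60 mm wide and 64 mm high over the table.
- pad: the sprung pad of the jaw, origin at table height under the pad face, axes as the vice
- jaw: the aluminium jaw block with its pad and rack, moved by the ratchet wheel; axes as the vice. Do not push it directly.
- wheel (a joint): angle (rad) of the ratchet wheel under the lever (90 mm), grows as the jaw closes. 24 teeth: one notch is 0.262 rad and moves the jaw 5.2 mm; once the jar is tight between pad and V a notch adds 13 N. A holding pawl stops it from turning back more than one notch, so when the lever is eased the force drops by up to 13 N from its peak.
- lever (a joint): lever angle, 0 to 0.70 rad between stiff end stops; at 0.35 it points along -x of the vice. Growing (knob towards -y of the vice, counterclockwise from above) turns the wheel by a pawl; back towards 0 slips over the teeth. Stays where left. Under 1.5 N at the knob until the jar is tight, then 1 N gives about 6.5 N on the jar. A stroke of 0.58 rad gains one or two notches.
- knob (a point): middle of the lever's upright grip, a round black post of 22 mm diameter reaching from 54 to 110 mm over the table (this point is 82 mm over it), 130 mm from the lever's axis
- lever_axis (a point): point on the lever's vertical axis at the height of the grip's middle, 92 mm from the vice's origin on its y axis
- amber_bottle: amber bottle without cap, 52 mm diameter, 108 mm tall; bystander
- white_bottle: white bottle without cap, 60 mm diameter, 128 mm tall; bystander
- vial: small white vial, 26 mm diameter, 44 mm tall; bystander
- cell: glass sample cell with cap, 23 mm diameter, 62 mm tall; bystander
- shield: round dark cap-shaped light shield, 72 mm diameter, 62 mm tall; bystander
- cap: loose screw cap, 43 mm diameter, 18 mm tall; bystander
- pen: black ball pen, 138 mm long, lying; bystander
Not all that is in view belongs to the job. There is more than one size of the jar; the job needs the smallest.

How it is judged (in metres and radians):
On the way:
1. the jar stands upright on the vice between pad and stop, let go (x of jar_center in the frame of vice between -0.02 and 0.02 m and y of jar_center in the frame of vice between -0.062 and -0.018 m and z of jar_center in the frame of vice between 0.06 and 0.071 m and angle between jar's own z axis and vertical below 0.1 rad and contact force between the fingers and jar below 0.5 N), for 0.2 s.
At the end, for the whole second after the job is handed in: the jar stands upright (within 0.1 rad) and at rest on the vice's base, between the pad and the V stop and within 20 mm of the vice's centre line, and the pad presses on it with 10 to 40 N (x of jar_center in the frame of vice between -0.02 and 0.02 m and y of jar_center in the frame of vice between -0.062 and -0.018 m and z of jar_center in the frame of vice between 0.06 and 0.071 m and angle between jar's own z axis and vertical below 0.1 rad and contact force between jar and pad between 10 and 40 N and linear speed of jar below 0.01 m/s); the robot touches nothing.
It fails at once if the jar is squeezed by the pad with more than 50 N (contact force between jar and pad above 50 N).
It fails at once if the robot pushes on the jaw itself with more than 8 N instead of using the lever (contact force between any of the arm, the fingers and jaw above 8 N).
It fails at once if a bystander is moved more than 40 mm (distance of any of amber_bottle, white_bottle, vial, cell, shield, cap, pen from where it was at the start of the episode above 0.04 m).
It also fails if it takes over 72 s, if anything falls off the work surface, if the arm or the gripper's body presses on something with over 40 N, if the wrist force passes 120 N, or if a joint passes its speed limit or range.

## Working session

There is one attempt and no reset: what is moved stays moved. The work goes in short steps, Python scripts to look and compute and a tool call to move; the robot and the scene stay as the last step left them, time stands still between calls to the robot, and variables do not carry over. Pictures are saved under pics/ and viewed, at most 10 in all, crops included, and the job is handed in when it is done.

Besides the shell and the picture viewer there is one more tool, called after "Request:" as a command line: name --argument value ..., lists and objects as JSON in quotes. servo_tool: Moves the arm, as the interface text tells. Its arguments: {"type":"object","properties":{"commands":{"type":"array","items":{"type":"array","items":{"type":"array","items":{"type":"number"}}}}},"required":["commands"]}

```bash
mkdir -p pics
cat > h.py <<'E'
import numpy as np,cv2
from bench import arm,cams,ticket
def snap(n,f=None):
    d=cams.get_image(n)
    if f: cv2.imwrite('pics/'+f,d['frame'])
    return d
def ray(d,u,v):
    K=np.array(d['K'],float);k=d['k1'];T=np.array(d['T'])
    p=np.array([(u-K[0,2])/K[0,0],(v-K[1,2])/K[1,1]]);q=p.copy()
    for _ in range(20): q=p/(1+k*(q@q))
    r=T[:3,:3]@np.array([q[0],-q[1],-1]);return T[:3,3],r
def on(d,u,v,z):
    o,r=ray(d,u,v);return (o+r*(z-o[2])/r[2]).round(1)
def proj(d,P):
    T=np.array(d['T']);c=T[:3,:3].T@(np.array(P,float)-T[:3,3]);q=np.array([c[0],-c[1]])/-c[2]
    q=q*(1+d['k1']*(q@q));K=np.array(d['K']);return [round(float(K[0,0]*q[0]+K[0,2])),round(float(K[1,1]*q[1]+K[1,2]))]
E
python3 - <<'E'
from h import *
print(arm.read_state(), arm.grip_point_offset)
for n in['scene','top']:
    d=snap(n,n+'0.png');print(n,np.array(d['T']).round(2).tolist(),np.array(d['K']).tolist(),d['k1'])
E
```

```text
{'clock': 0.0, 'joints': array([-1.05939276e+00,  3.85561660e-01,  6.63623485e-03, -5.24492125e-04,
       -1.19398000e+00, -2.58603467e-01]), 'joint_vel': array([-1.88231849e-04,  1.00728799e-04,  3.39512564e-04, -7.01210613e-04,
       -1.10447854e-03, -9.80816567e-05]), 'joint_efforts': array([ 5.19302666e-04, -3.92293489e+01,  1.88402814e+01,  4.18634802e+00,
       -4.72837826e-03,  8.32876253e-06]), 'position': array([ 156.20743225, -604.56837328,  230.21878195]), 'ee_rot': array([-1.25967682e-01,  9.92033755e-01,  1.06889415e-03, -1.70146470e-04]), 'contact_force': array([ 0.44649174, -0.37338279,  0.0393251 ]), 'wrist_torque': array([0.07031367, 0.08289893, 0.02210519]), 'grasp_force': 0.0, 'gripper_width': 84.91939463022808} 18.700000000000003
scene [[-0.81, 0.22, -0.55, -241.4], [-0.59, -0.32, 0.74, 1039.6], [-0.01, 0.92, 0.39, 637.78], [0.0, 0.0, 0.0, 1.0]] [[437.46248298082526, 0.0, 322.7026030365148], [0.0, 437.46248298082526, 199.1817141462115], [0.0, 0.0, 1.0]] -0.02466358639007358
top [[-0.03, 0.99, -0.15, 342.46], [-1.0, -0.02, 0.02, 41.5], [0.02, 0.15, 0.99, 1207.6], [0.0, 0.0, 0.0, 1.0]] [[373.9805800019455, 0.0, 311.9000681158033], [0.0, 373.9805800019455, 199.09667966254634], [0.0, 0.0, 1.0]] -0.08033755364830282
```

View pics/scene0.png

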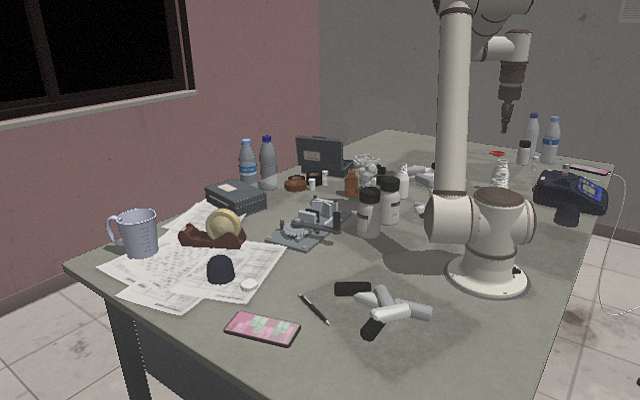

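View pics/top0.png

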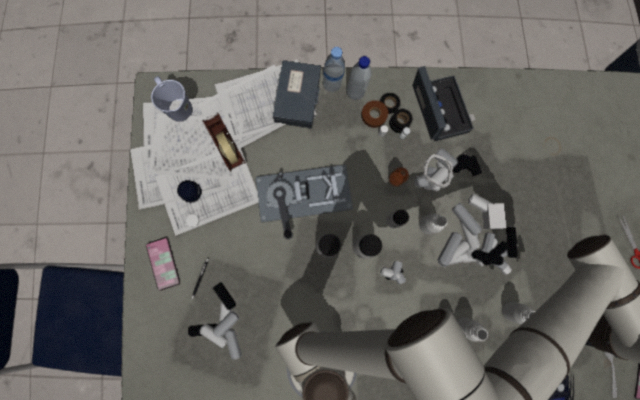

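The top view shows the vice plate around (303,194), with its lever knob near (288,233). Three jars have black caps: (330,243), (369,245) and (400,217). The amber bottle is at (398,176) and the white bottle at (438,222). I'll take a close crop to choose between the jars.

Run:
```python
from h import *
t=snap('top');s=snap('scene')
c=cv2.resize(t['frame'][145:265,245:455],None,fx=3.8,fy=3.8,interpolation=cv2.INTER_CUBIC)[:, :798]
cv2.imwrite('pics/topc.png',c)
c=cv2.resize(s['frame'][140:260,255:425],None,fx=4.6,fy=4.6,interpolation=cv2.INTER_CUBIC);cv2.imwrite('pics/scc.png',c)
for u,v in[(330,243),(369,245),(400,217)]:
  for z in(107,140): 
    p=on(t,u,v,z);print(u,v,z,p,proj(s,p))
for u,v in [(398,176),(438,222)]: p=on(t,u,v,108);print(p,proj(s,p))
print(proj(t,[0,0,0]))
```

```text
330 243 107 [380.6 -29.5 107. ] [368, 202]
330 243 140 [379.4 -27.4 140. ] [368, 192]
369 245 107 [ 371.7 -144.1  107. ] [388, 191]
369 245 140 [ 370.8 -138.5  140. ] [388, 182]
400 217 107 [ 452. -241.  107.] [381, 178]
400 217 140 [ 448.7 -232.6  140. ] [381, 170]
[ 576.6 -242.3  108. ] [352, 171]
[ 433.9 -355.2  108. ] [401, 170]
[322, 367]
```

View pics/topc.png

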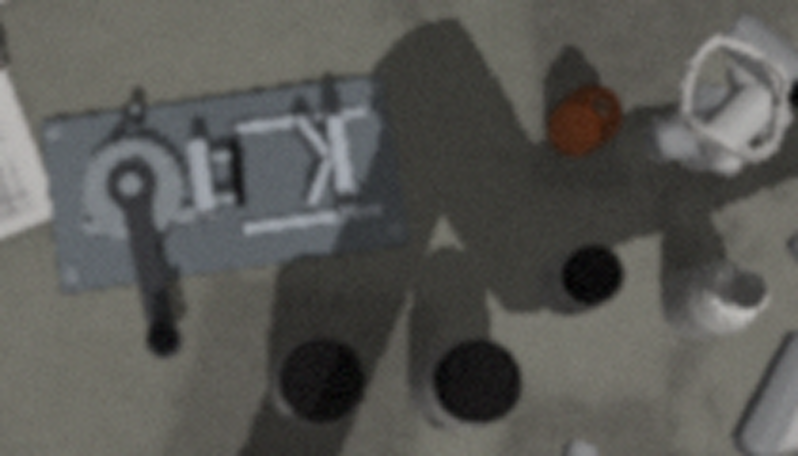

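View pics/scc.png

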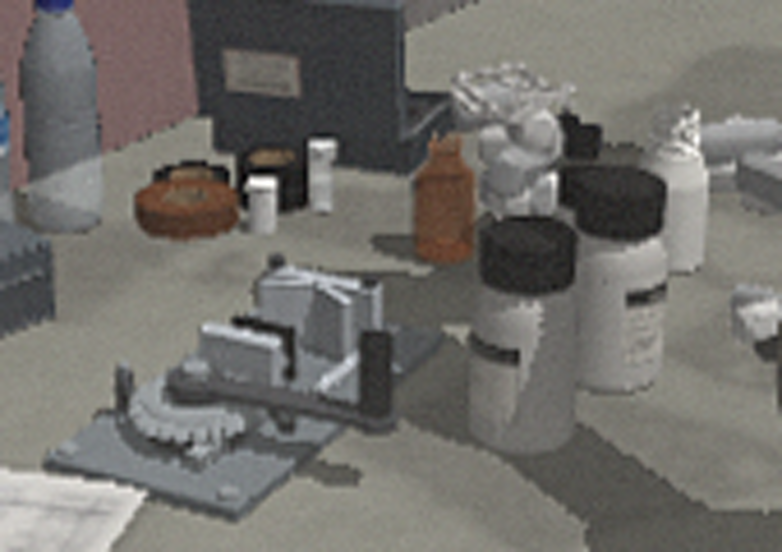

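The small jar is the third black cap, at top pixel (401,217). Its cap is about 46 mm across, while the ones at (330,243) and (369,245) are about 64 mm. The crop also gives the plate corners, lever axis and knob.

```bash
cat >> h.py <<'E'
def go(P,ydeg):
    "tool turn about z (deg), then shift (m) in turned tool axes, tool down"
    from scipy.spatial.transform import Rotation as R
    s=arm.read_state();M=R.from_quat(s['ee_rot']).as_matrix()
    a=np.degrees(np.arctan2(M[1,1],M[0,1]));t=-((ydeg-a+180)%360-180)
    c,n=np.cos(np.radians(ydeg)),np.sin(np.radians(ydeg))
    W=np.array([[-n,c,0],[c,n,0],[0,0,-1]]).T   # columns tool x,y,z
    d=W.T@(np.array(P)-s['position'])/1000
    print('yaw',a.round(1),'turn z',t.round(1),'shift',d.round(4),'tilt',np.degrees(np.arccos(-M[2,2])).round(2))
E
python3 - <<'E'
from h import *
t=snap('top')
f=lambda u,v:(245+u/3.8,145+v/3.8)
C=[on(t,*f(*p),12)[:2] for p in[(45,118),(378,77),(405,243),(65,292)]]
print(np.array(C))
m=np.mean(C,0);ey=(C[0]-C[1]+C[3]-C[2])/2;L=np.linalg.norm(ey);ex=(C[0]-C[3]+C[1]-C[2])/2
print(m,L,np.linalg.norm(ex),np.degrees(np.arctan2(ey[1],ey[0])),np.degrees(np.arctan2(ex[1],ex[0])))
a=np.arctan2(ey[1],ey[0])-np.pi/2;X=np.array([np.cos(a),np.sin(a)]);Y=np.array([-X[1],X[0]])
O=m-15*Y;print('yaw',np.degrees(a),'O',O,'nest',O-32*Y,'axis',O+92*Y)
print('axis px',on(t,*f(131,183),60),'knob px',on(t,*f(163,338),110))
# jar: cap centroid by dark mask
g=t['frame'][200:235,385:417].max(2);k=(g<45).astype('u1');n,l,st,ce=cv2.connectedComponentsWithStats(k)
for i in range(1,n):
  if st[i,4]>60: print(st[i],ce[i]+[385,200],on(t,*(ce[i]+[385,200]),105))
go([452,-241,180],187)
E
```

```text
[[ 606.8  196.2]
 [ 636.7  -91.6]
 [ 491.5 -109. ]
 [ 456.5  179.7]]
[547.875  43.825] 290.0707930833437 148.7190808201826 96.42308046950195 6.544408406676242
yaw 6.423080469501954 O [549.55303864  28.91915597] nest [553.13285441  -2.87997797] axis [539.2610683  120.34166603]
axis px [540.2 119.7  60. ] knob px [409.9  93.1 110. ]
[  7   9  17  16 194] [399.92268041 216.8814433 ] [ 452.5 -241.3  105. ]
yaw 104.5 turn z -82.5 shift [-0.3251 -0.3379  0.0508] tilt 0.06
```

Request:
servo_tool --commands '[[[0, 0, 0, 0, 0, 0, -7], [0, 0, 0, 0, 0, 0, -7], [0, 0, 0, 0, 0, 0, -7], [0, 0, 0, 0, 0, 0, -7], [0, 0, 0, 0, 0, 0, -7], [0, 0, 0, 0, 0, 0, -7], [0, 0, 0, 0, 0, 0, -7], [0, 0, 0, 0, 0, 0, -7], [0, 0, 0, 0, 0, 0, -7], [0, 0, 0, 0, 0, 0, -7]]]'

```text
clock: 1.08
position: [156.3, -605.0, 231.1]
ee_rot: [-0.674, 0.738, 0.0, 0.0]
contact_force: [-1.1, -0.4, 0.6]
gripper_width: 85.5
grasp_force: 0.0
```

Request:
servo_tool --commands '[[[0, 0, 0, 0, 0, 0, -7], [0, 0, 0, 0, 0, 0, -5.5], [0, -0.025, -0.026, 0, 0, 0, 0], [0, -0.025, -0.026, 0, 0, 0, 0], [0, -0.025, -0.026, 0, 0, 0, 0], [0, -0.025, -0.026, 0, 0, 0, 0], [0, -0.025, -0.026, 0, 0, 0, 0], [0, -0.025, -0.026, 0, 0, 0, 0], [0, -0.025, -0.026, 0, 0, 0, 0], [0, -0.025, -0.026, 0, 0, 0, 0]]]'

```text
clock: 1.92
position: [339.2, -379.7, 231.4]
ee_rot: [0.749, -0.663, 0.0, -0.0]
contact_force: [0.8, 0.1, 0.1]
gripper_width: 85.2
grasp_force: 0.0
```

Request:
servo_tool --commands '[[[0, -0.025, -0.026, 0, 0, 0, 0], [0, -0.025, -0.026, 0, 0, 0, 0], [0, -0.025, -0.026, 0, 0, 0, 0], [0, -0.025, -0.026, 0, 0, 0, 0], [0, -0.025, -0.026, 0, 0, 0, 0], [0, 0, 0, 0, 0, 0, 0], [0, 0, 0, 0, 0, 0, 0]]]'

```text
clock: 2.5
position: [453.3, -240.0, 231.2]
ee_rot: [0.75, -0.661, -0.0, 0.0]
contact_force: [-0.4, -0.4, 0.8]
gripper_width: 85.5
grasp_force: 0.0
```

Run:
```python
from h import *
w=snap('wrist','w1.png')
print(proj(w,[452,-241,107]),proj(w,[452,-241,0]));go([452,-241,180],186.5)
```

```text
[320, 193] [320, 170]
yaw -172.9 turn z 0.6 shift [0.0001 0.0005 0.0511] tilt 0.03
```

View pics/w1.png

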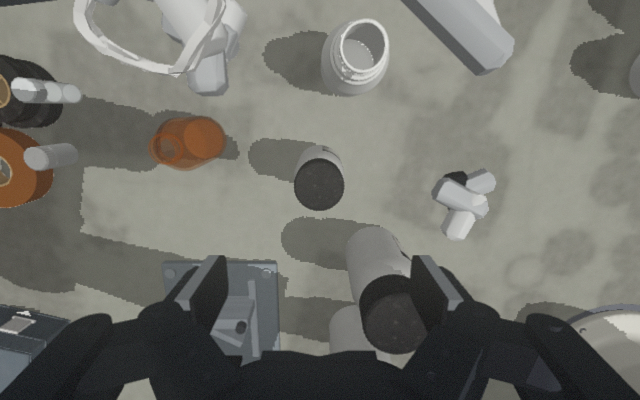

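The wrist view shows the capped small jar centred at (320,186), with its big twin at (395,315). I'll refine the jar position from this view.

Run:
```python
from h import *
w=snap('wrist')
g=w['frame'][150:220,285:355].max(2);k=(g<75).astype('u1');n,l,st,ce=cv2.connectedComponentsWithStats(k)
for i in range(1,n):
  if st[i,4]>200: print(st[i]);x,y,a,b=st[i,:4];c=(285+x+a/2,150+y+b/2);print(c,on(w,*c,107))
print(on(w,320,186,107)); go([452,-243,76],186.5)
```

```text
[   8    9   50   52 1971]
(np.float64(318.0), np.float64(185.0)) [ 454.2 -249.   107. ]
[ 452.4 -248.3  107. ]
yaw -173.0 turn z 0.5 shift [0.0015 0.0002 0.1552] tilt 0.03
```

Request:
servo_tool --commands '[[[0, 0.0018, 0, 0.034, 0, 0, 0.5], [0, 0.0018, 0, 0.034, 0, 0, 0], [0, 0, 0, 0.033, 0, 0, 0], [0, 0, 0, 0, 0, 0, 0], [0, 0, 0, 0, 0, 0, 0]]]'

```text
clock: 3.02
position: [451.3, -246.0, 129.6]
ee_rot: [0.745, -0.667, -0.001, 0.001]
contact_force: [0.5, -0.8, 1.6]
gripper_width: 85.5
grasp_force: 0.0
```

Run:
```python
from h import *
w=snap('wrist','w2.png');t=snap('top')
print(arm.read_state()['position'],proj(w,[452.5,-241,107]),proj(w,[453,-248,107]))
g=w['frame'].max(2);k=(g<75).astype('u1');n,l,st,ce=cv2.connectedComponentsWithStats(k)
for i in range(1,n):
  x,y,a,b=st[i,:4]
  if st[i,4]>1500: c=(x+a/2,y+b/2);print(st[i],c,on(w,*c,107))
T=np.array(w['T']);print(T[:3,3])
```

```text
[ 453.81524716 -246.15873474  132.35999093] [316, 249] [316, 238]
[ 276  192   77   82 4867] (np.float64(314.5), np.float64(233.0)) [ 454.4 -250.7  107. ]
[    0   256   640   144 42552] (np.float64(320.0), np.float64(328.0)) [ 444.  -187.4  107. ]
[ 460.50693882 -318.60686563  270.60600883]
```

View pics/w2.png

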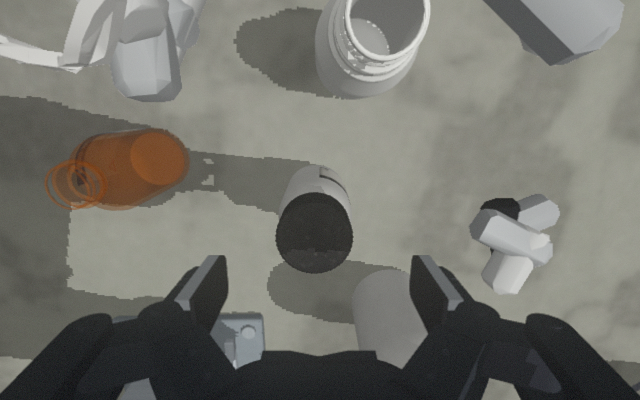

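Request:
servo_tool --commands '[[[0, 0.003, 0, 0.025, 0, 0, 0], [0, 0, 0, 0.02, 0, 0, 0], [0, 0, 0, 0.011, 0, 0, 0], [0, 0, 0, 0, 0, 0, 0], [255, 0, 0, 0, 0, 0, 0], [255, 0, 0, 0, 0, 0, 0], [255, 0, 0, 0, 0, 0, 0], [255, 0, 0, 0, 0, 0, 0], [255, 0, 0, 0, 0, 0, 0], [255, 0, 0, 0, 0, 0, 0]]]'

```text
clock: 3.95
position: [454.2, -248.4, 76.3]
ee_rot: [0.746, -0.666, 0.002, -0.001]
contact_force: [-1.5, 0.9, 5.4]
gripper_width: 42.5
grasp_force: 60.2
```

Request:
servo_tool --commands '[[[255, 0, 0, 0, 0, 0, 0], [255, 0, 0, 0, 0, 0, 0], [255, 0, 0, 0, 0, 0, 0], [255, 0, 0, 0, 0, 0, 0]]]'

```text
clock: 4.28
position: [454.3, -248.4, 76.3]
ee_rot: [0.746, -0.666, 0.002, -0.001]
contact_force: [-1.0, 0.3, 4.8]
gripper_width: 42.7
grasp_force: 60.2
```

Request:
servo_tool --commands '[[[255, 0, 0, -0.03, 0, 0, 0], [255, 0, 0, -0.04, 0, 0, 0], [255, 0, 0, -0.035, 0, 0, 0], [255, -0.03, 0, 0, 0, 0, 0], [255, -0.038, -0.01, 0, 0, 0, 0], [255, -0.038, -0.01, 0, 0, 0, 0], [255, -0.03, -0.01, 0, 0, 0, 0], [255, 0, 0, 0, 0, 0, 0], [255, 0, 0, 0, 0, 0, 0]]]'

```text
clock: 5.03
position: [467.9, -108.0, 180.1]
ee_rot: [0.747, -0.665, 0.0, -0.001]
contact_force: [0.0, -0.1, -1.0]
gripper_width: 42.7
grasp_force: 61.2
```

Run:
```python
from h import *
w=snap('wrist','w3.png');t=snap('top','t3.png');s=arm.read_state();print(s['position'],s['gripper_width'],s['contact_force'])
p=s['position'];print(proj(w,p+[0,0,31]));print(proj(w,[549.6,28.9,60]),proj(w,[553,-3,12]))
go([553,-3,200],186.4)
```

```text
[ 467.38878913 -109.63595821  179.62712592] 42.62063850509109 [-0.6790327  -0.07985195 -1.7760227 ]
[321, 292]
[221, 319] [232, 266]
yaw -173.5 turn z 0.1 shift [-0.0964 -0.097  -0.0204] tilt 0.02
```

View pics/w3.png

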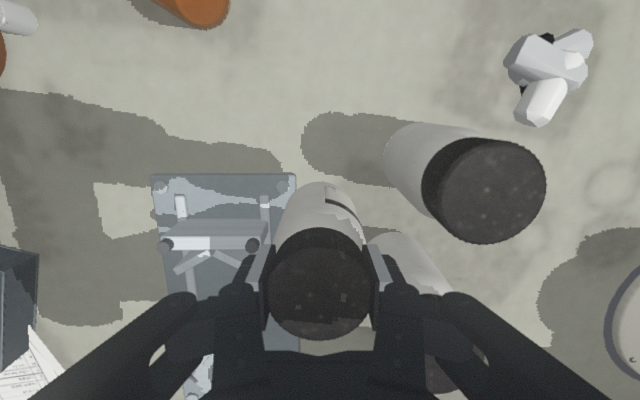

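The wrist view shows the jar held, with its cap centred at (320,288), close to the TCP projection. The -y corners of the vice plate are at about (151,175) and (296,174).

Run:
```python
from h import *
w=snap('wrist');a=on(w,151,175,12);b=on(w,296,174,12);print(a,b,np.linalg.norm(a-b))
e=(a-b)[:2];an=np.arctan2(e[1],e[0]);m=(a+b)[:2]/2;X=np.array([np.cos(an),np.sin(an)]);Y=np.array([-X[1],X[0]])
print(np.degrees(an),'O',m+135*Y,'nest',m+103*Y,'axis',m+227*Y)
```

```text
[636.5 -98.3  12. ] [ 491.5 -116.1   12. ] 146.08846634830553
6.998535804874489 O [547.55106286  26.79415087] nest [551.45007018  -4.96742563] axis [536.34141681 118.10868331]
```

Request:
servo_tool --commands '[[[255, -0.025, -0.025, 0, 0, 0, 0], [255, -0.025, -0.025, 0, 0, 0, 0], [255, -0.025, -0.025, 0, 0, 0, 0], [255, -0.0195, -0.0205, 0, 0, 0, 0], [255, 0, 0, 0.03, 0, 0, 0], [255, 0, 0, 0.01, 0, 0, 0], [255, 0, 0, 0, 0, 0, 0], [255, 0, 0, 0, 0, 0, 0]]]'

```text
clock: 5.85
position: [551.0, -6.3, 138.9]
ee_rot: [0.745, -0.667, -0.0, 0.001]
contact_force: [0.2, 0.1, -0.9]
gripper_width: 42.7
grasp_force: 61.3
```

Run:
```python
from h import *
w=snap('wrist','w4.png');t=snap('top');s=snap('scene');z=arm.read_state();print(z['position'],z['contact_force'])
# montage: wrist crop + scene crop
a=cv2.resize(w['frame'][100:400,120:520],(400,300));b=cv2.resize(s['frame'][160:260,255:388],(400,300),interpolation=cv2.INTER_CUBIC)
c=cv2.resize(t['frame'][155:245,245:365],(400,300),interpolation=cv2.INTER_CUBIC)
cv2.imwrite('pics/m4.png',np.vstack([np.hstack([a,b]),np.hstack([c,c*0])]))
for P in([547.5,27,60],[551.5,-5,12],[536.3,118,64]):print(proj(w,P),proj(s,P),proj(t,P))
```

```text
[552.24189336  -5.58915294 140.73984737] [-0.4881418  -0.49624509 -1.39318918]
[318, 251] [314, 209] [309, 190]
[318, 195] [319, 219] [319, 191]
[320, 352] [298, 219] [280, 194]
```

View pics/m4.png

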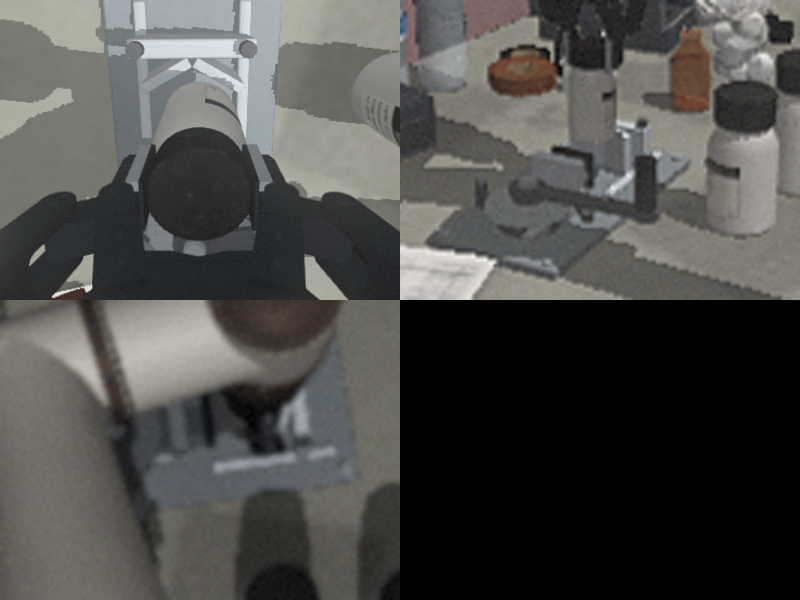

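Wrist view: the V apex is at full-image (315,160) and the jar hangs between the V and the jaw. Scene view: the black pad runs from (306,210) to (319,214), about where I predicted it.

Run:
```python
from h import *
w=snap('wrist');s=snap('scene')
print('apex',on(w,315,161,62),'plate edges at row130',on(w,226,140,12),on(w,398,140,12))
print('pad top',on(s,306,210,60),on(s,319,214,60))
print('cap top',on(w,318,288,arm.read_state()['position'][2]+31),arm.read_state()['position'])
```

```text
apex [559.5 -42.1  62. ] plate edges at row130 [636.9 -43.1  12. ] [490.6 -59.7  12. ]
pad top [563.3  46.   60. ] [511.   46.5  60. ]
cap top [553.2  -8.9 171.6] [552.17252206  -5.24596279 140.62548955]
```

Request:
servo_tool --commands '[[[255, -0.0015, 0, 0.02, 0, 0, 0], [255, 0, 0, 0.02, 0, 0, 0], [255, 0, 0, 0.008, 0, 0, 0], [255, 0, 0, 0, 0, 0, 0], [255, 0, 0, 0, 0, 0, 0]]]'

```text
clock: 6.52
position: [551.9, -3.4, 91.8]
ee_rot: [0.746, -0.666, 0.0, 0.0]
contact_force: [0.3, -0.7, -0.6]
gripper_width: 42.4
grasp_force: 61.3
```

Request:
servo_tool --commands '[[[255, 0, 0, 0.001, 0, 0, 0], [255, 0, 0, 0, 0, 0, 0]]]'

```text
clock: 6.68
position: [552.4, -3.1, 91.4]
ee_rot: [0.746, -0.666, 0.001, -0.001]
contact_force: [-0.4, 0.0, -1.1]
gripper_width: 42.7
grasp_force: 61.3
```

Request:
servo_tool --commands '[[[255, 0, 0, 0.001, 0, 0, 0], [255, 0, 0, 0, 0, 0, 0]]]'

```text
clock: 6.85
position: [551.8, -3.2, 89.8]
ee_rot: [0.746, -0.666, 0.0, -0.0]
contact_force: [-0.4, -0.6, -0.3]
gripper_width: 42.6
grasp_force: 61.3
```

Request:
servo_tool --commands '[[[255, 0, 0, 0.001, 0, 0, 0], [255, 0, 0, 0, 0, 0, 0]]]'

```text
clock: 7.02
position: [551.6, -3.3, 88.4]
ee_rot: [0.746, -0.666, 0.0, -0.0]
contact_force: [-0.5, -0.1, -0.9]
gripper_width: 42.4
grasp_force: 61.3
```

Request:
servo_tool --commands '[[[255, 0, 0, 0.001, 0, 0, 0], [255, 0, 0, 0, 0, 0, 0]]]'

```text
clock: 7.18
position: [551.8, -3.3, 88.3]
ee_rot: [0.746, -0.666, 0.0, 0.0]
contact_force: [-1.3, 0.6, 5.7]
gripper_width: 42.4
grasp_force: 61.9
```

Request:
servo_tool --commands '[[[255, 0, 0, 0.001, 0, 0, 0], [255, 0, 0, 0, 0, 0, 0]]]'

```text
clock: 7.35
position: [551.9, -3.3, 88.3]
ee_rot: [0.746, -0.666, 0.0, 0.0]
contact_force: [-4.2, 0.1, 9.5]
gripper_width: 42.9
grasp_force: 62.5
```

Request:
servo_tool --commands '[[[30, 0, 0, -0.001, 0, 0, 0], [30, 0, 0, 0, 0, 0, 0], [30, 0, 0, 0, 0, 0, 0], [30, 0, 0, 0, 0, 0, 0], [30, 0, 0, 0, 0, 0, 0], [30, 0, 0, -0.015, 0, 0, 0], [30, 0, 0, -0.035, 0, 0, 0], [30, 0, 0, -0.04, 0, 0, 0], [30, 0, 0, -0.04, 0, 0, 0], [30, 0, 0, 0, 0, 0, 0]]]'

```text
clock: 8.18
position: [556.4, -3.0, 226.3]
ee_rot: [0.747, -0.665, 0.006, -0.006]
contact_force: [-0.0, -0.6, 2.0]
gripper_width: 75.7
grasp_force: 0.0
```

Run:
```python
from h import *
w=snap('wrist','w5.png');s=snap('scene');z=arm.read_state();print(z['position'])
a=cv2.resize(w['frame'],(640,400))[60:400,100:540];b=cv2.resize(s['frame'][155:255,250:370],(408,340),interpolation=cv2.INTER_CUBIC)
cv2.imwrite('pics/m5.png',np.hstack([a,b])[:,:800])
for P in([551.5,-4,119],[547.5,27,60],[559.5,-42,62],[536.3,118,64]):print(proj(w,P),proj(s,P))
```

```text
[552.4040501   -2.99727588 219.23508454]
[327, 199] [318, 189]
[327, 212] [314, 209]
[323, 145] [323, 201]
[327, 291] [298, 219]
```

View pics/m5.png

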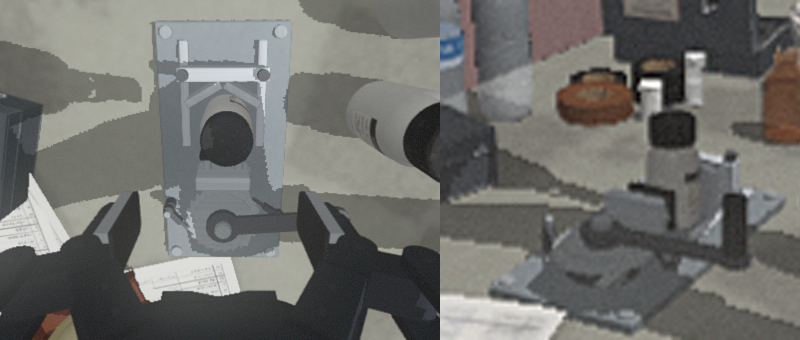

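The jar stands upright between the pad and the V (cap at wrist (327,197)). The lever axis is at about (322,290). Next is the lever.

Run:
```python
from h import *
go([410,93,150],96.5)
```

```text
yaw -173.5 turn z 90.0 shift [0.1306 0.1115 0.0692] tilt 0.27
```

Request:
servo_tool --commands '[[[80, 0, 0, 0, 0, 0, 7], [80, 0, 0, 0, 0, 0, 7], [80, 0, 0, 0, 0, 0, 7], [80, 0, 0, 0, 0, 0, 7], [80, 0, 0, 0, 0, 0, 7], [80, 0, 0, 0, 0, 0, 7], [80, 0, 0, 0, 0, 0, 7], [80, 0, 0, 0, 0, 0, 7], [80, 0, 0, 0, 0, 0, 7], [80, 0, 0, 0, 0, 0, 7]]]'

```text
clock: 9.12
position: [550.6, -3.4, 215.2]
ee_rot: [-0.226, 0.974, 0.0, -0.002]
contact_force: [0.5, 0.3, -0.6]
gripper_width: 58.6
grasp_force: 0.0
```

Request:
servo_tool --commands '[[[80, 0, 0, 0, 0, 0, 7], [80, 0, 0, 0, 0, 0, 7], [80, 0, 0, 0, 0, 0, 6], [80, 0.026, 0.022, 0.01, 0, 0, 0], [80, 0.026, 0.022, 0.015, 0, 0, 0], [80, 0.026, 0.022, 0.015, 0, 0, 0], [80, 0.026, 0.022, 0.015, 0, 0, 0], [80, 0.026, 0.022, 0.015, 0, 0, 0], [80, 0, 0, 0, 0, 0, 0], [80, 0, 0, 0, 0, 0, 0]]]'

```text
clock: 9.95
position: [407.6, 91.2, 145.6]
ee_rot: [-0.058, 0.998, -0.001, -0.002]
contact_force: [0.0, 0.4, -0.4]
gripper_width: 58.6
grasp_force: 0.0
```

Run:
```python
from h import *
w=snap('wrist','w6.png')
go([410,93,66],96.5)
print('knob pred',proj(w,[410,93,110]),'axis',proj(w,[537.5,119,64]),'jar',proj(w,[552,-4,119]),'tcp',proj(w,arm.read_state()['position']))
g=w['frame'].max(2);k=(g<70).astype('u1');n,l,st,ce=cv2.connectedComponentsWithStats(k)
for i in range(1,n):
  if st[i,4]>300: print(st[i],ce[i].round())
```

```text
yaw 96.6 turn z 0.1 shift [-0.0008  0.0015  0.0805] tilt 0.11
knob pred [320, 236] axis [332, 353] jar [158, 414] tcp [317, 264]
[ 606    0   34   57 1584] [625.  25.]
[    0    98   172   136 13889] [ 93. 172.]
[ 307  201   34   55 1501] [324. 228.]
[   20   247   620   153 43472] [326. 353.]
```

View pics/w6.png

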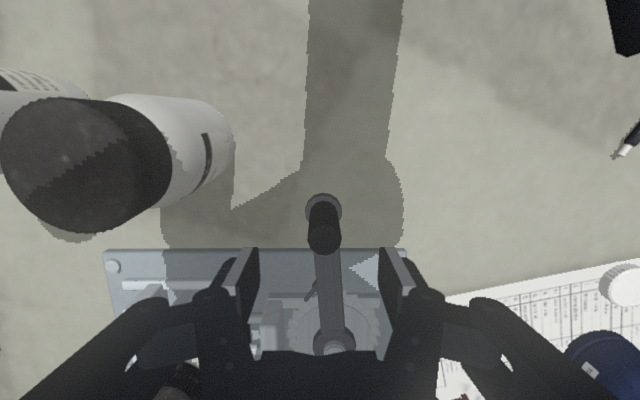

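The wrist view shows the knob top at (324,238), lying between the fingers, and the jar out of view. I'll descend with the fingers around the knob.

Request:
servo_tool --commands '[[[80, 0, 0.002, 0.025, 0, 0, 0], [80, 0, 0, 0.025, 0, 0, 0], [80, 0, 0, 0.022, 0, 0, 0], [80, 0, 0, 0.01, 0, 0, 0], [165, 0, 0, 0, 0, 0, 0], [165, 0, 0, 0, 0, 0, 0], [165, 0, 0, 0, 0, 0, 0], [165, 0, 0, 0, 0, 0, 0]]]'

```text
clock: 10.67
position: [410.9, 93.6, 66.2]
ee_rot: [-0.056, 0.998, 0.001, 0.001]
contact_force: [0.7, 0.3, -0.2]
gripper_width: 30.0
grasp_force: 0.0
```

Request:
servo_tool --commands '[[[165, 0.0005, 0.011, 0, 0, 0, 0], [165, -0.0005, 0.011, 0, 0, 0, 0], [165, -0.0014, 0.011, 0, 0, 0, 0], [165, -0.0026, 0.0115, 0, 0, 0, 0], [165, -0.0018, 0.006, 0, 0, 0, 0], [165, 0, 0, 0, 0, 0, 0]]]'

```text
clock: 11.17
position: [410.8, 146.2, 65.7]
ee_rot: [-0.058, 0.998, 0.001, 0.001]
contact_force: [0.4, -0.2, 0.5]
gripper_width: 30.4
grasp_force: 0.0
```

Request:
servo_tool --commands '[[[165, -0.0007, 0.002, 0, 0, 0, 0], [165, -0.0008, 0.0025, 0, 0, 0, 0], [165, 0, 0, 0, 0, 0, 0]]]'

```text
clock: 11.42
position: [411.0, 149.1, 65.3]
ee_rot: [-0.057, 0.998, 0.0, 0.0]
contact_force: [0.5, -0.4, 0.9]
gripper_width: 30.0
grasp_force: 0.0
```

Request:
servo_tool --commands '[[[165, 0.0029, -0.0089, 0, 0, 0, 0], [165, 0.0022, -0.0089, 0, 0, 0, 0], [165, 0.0016, -0.0089, 0, 0, 0, 0], [165, 0.0009, -0.0089, 0, 0, 0, 0], [165, 0.0003, -0.0089, 0, 0, 0, 0], [165, -0.0003, -0.0089, 0, 0, 0, 0], [165, -0.0009, -0.0089, 0, 0, 0, 0], [165, -0.0016, -0.0089, 0, 0, 0, 0], [165, -0.0022, -0.0089, 0, 0, 0, 0], [165, -0.0029, -0.0089, 0, 0, 0, 0]]]'

```text
clock: 12.25
position: [421.1, 59.4, 65.3]
ee_rot: [-0.056, 0.998, -0.0, -0.0]
contact_force: [-1.2, 1.5, 0.7]
gripper_width: 29.9
grasp_force: 0.6
```

```bash
cat > st.py <<'E'
from h import *
s=arm.read_state();f=s['contact_force'];print(s['clock'],s['position'].round(1),f.round(2))
sc=snap('scene');g=sc['frame'][155:255,250:370]
cv2.imwrite('pics/last.png',g)
r=cv2.imread('pics/ref.png')
if r is None: cv2.imwrite('pics/ref.png',g)
# jar cap in scene: dark blob round (318,190)
m=(sc['frame'][180:200,300:336].max(2)<60).astype('u1');n,l,t,c=cv2.connectedComponentsWithStats(m)
for i in range(1,n):
  if t[i,4]>40: print('cap',t[i],c[i].round(2)+[300,180],on(sc,*(c[i]+[300,180]),107))
E
python3 st.py
```

```text
12.25 [421.1  59.4  65.3] [-1.18  1.5   0.67]
cap [29  0  7 14 55] [333.05 185.02] [549.8 -85.6 107. ]
cap [ 12   7  13  11 126] [318.03 192.35] [551.9  -4.1 107. ][ WARN:0@0.482] global loadsave.cpp:275 findDecoder imread_('pics/ref.png'): can't open/read file: check file path/integrity
```

Back stroke, then a second forward stroke.

Request:
servo_tool --commands '[[[165, 0.0029, 0.0089, 0, 0, 0, 0], [165, 0.0022, 0.0089, 0, 0, 0, 0], [165, 0.0016, 0.0089, 0, 0, 0, 0], [165, 0.0009, 0.0089, 0, 0, 0, 0], [165, 0.0003, 0.0089, 0, 0, 0, 0], [165, -0.0003, 0.0089, 0, 0, 0, 0], [165, -0.0009, 0.0089, 0, 0, 0, 0], [165, -0.0016, 0.0089, 0, 0, 0, 0], [165, -0.0022, 0.0089, 0, 0, 0, 0], [165, -0.0029, 0.0089, 0, 0, 0, 0]]]'

```text
clock: 13.13
position: [410.9, 149.9, 65.3]
ee_rot: [-0.057, 0.998, 0.0, 0.0]
contact_force: [-0.6, -0.9, -0.9]
gripper_width: 30.3
grasp_force: 0.3
```

```bash
python3 st.py
```

```text
13.1333 [410.9 149.9  65.3] [-0.63 -0.9  -0.88]
cap [ 12   0  24  20 466] [323.82 189.36] [552.  -35.9 107. ]
```

Request:
servo_tool --commands '[[[165, 0.0029, -0.0089, 0, 0, 0, 0], [165, 0.0022, -0.0089, 0, 0, 0, 0], [165, 0.0016, -0.0089, 0, 0, 0, 0], [165, 0.0009, -0.0089, 0, 0, 0, 0], [165, 0.0003, -0.0089, 0, 0, 0, 0]]]'

```text
clock: 13.6
position: [407.4, 102.1, 65.2]
ee_rot: [-0.056, 0.998, -0.0, -0.0]
contact_force: [-0.8, 1.1, 0.3]
gripper_width: 30.2
grasp_force: 0.7
```

Request:
servo_tool --commands '[[[165, -0.0003, -0.0089, 0, 0, 0, 0], [165, -0.0009, -0.0089, 0, 0, 0, 0], [165, -0.0016, -0.0089, 0, 0, 0, 0]]]'

```text
clock: 13.85
position: [413.7, 76.3, 65.3]
ee_rot: [-0.056, 0.998, 0.0, -0.0]
contact_force: [-1.8, 3.0, 1.2]
gripper_width: 29.9
grasp_force: 1.3
```

Request:
servo_tool --commands '[[[165, -0.0022, -0.0089, 0, 0, 0, 0], [165, -0.0029, -0.0089, 0, 0, 0, 0], [165, 0, 0, 0, 0, 0, 0]]]'

```text
clock: 14.1
position: [421.5, 59.1, 65.2]
ee_rot: [-0.056, 0.998, -0.0, 0.0]
contact_force: [-0.4, 1.9, -0.2]
gripper_width: 30.4
grasp_force: 0.8
```

```bash
python3 st.py
```

```text
14.1 [421.5  59.1  65.2] [-0.42  1.87 -0.22]
cap [ 13   0  13  18 164] [318.79 190.05] [561.9 -21.6 107. ]
cap [27  0  9 20 85] [332.61 189.42] [527.9 -51.9 107. ]
```

Request:
servo_tool --commands '[[[165, 0.0029, 0.0089, 0, 0, 0, 0], [165, 0.0022, 0.0089, 0, 0, 0, 0], [165, 0.0016, 0.0089, 0, 0, 0, 0], [165, 0.0009, 0.0089, 0, 0, 0, 0], [165, 0.0003, 0.0089, 0, 0, 0, 0], [165, -0.0003, 0.0089, 0, 0, 0, 0], [165, -0.0009, 0.0089, 0, 0, 0, 0], [165, -0.0016, 0.0089, 0, 0, 0, 0], [165, -0.0022, 0.0089, 0, 0, 0, 0], [165, -0.0029, 0.0089, 0, 0, 0, 0]]]'

```text
clock: 14.98
position: [410.8, 149.7, 65.3]
ee_rot: [-0.057, 0.998, -0.0, -0.0]
contact_force: [0.0, -0.1, 0.1]
gripper_width: 29.9
grasp_force: 0.3
```

Request:
servo_tool --commands '[[[165, 0.0029, -0.0089, 0, 0, 0, 0], [165, 0.0022, -0.0089, 0, 0, 0, 0], [165, 0.0016, -0.0089, 0, 0, 0, 0], [165, 0, 0, 0, 0, 0, 0]]]'

```text
clock: 15.32
position: [406.1, 119.5, 65.1]
ee_rot: [-0.055, 0.998, -0.0, -0.001]
contact_force: [0.1, 0.4, 0.1]
gripper_width: 30.3
grasp_force: 0.1
```

Request:
servo_tool --commands '[[[165, 0.0009, -0.0089, 0, 0, 0, 0], [165, 0, 0, 0, 0, 0, 0]]]'

```text
clock: 15.48
position: [406.8, 111.1, 65.2]
ee_rot: [-0.056, 0.998, -0.0, -0.0]
contact_force: [0.0, 1.1, -0.1]
gripper_width: 30.3
grasp_force: 0.4
```

Request:
servo_tool --commands '[[[165, 0.0003, -0.0089, 0, 0, 0, 0], [165, 0, 0, 0, 0, 0, 0]]]'

```text
clock: 15.65
position: [407.8, 102.7, 65.3]
ee_rot: [-0.056, 0.998, -0.0, -0.0]
contact_force: [-0.5, 0.4, 0.2]
gripper_width: 30.1
grasp_force: 0.7
```

Request:
servo_tool --commands '[[[165, -0.0003, -0.0089, 0, 0, 0, 0], [165, 0, 0, 0, 0, 0, 0]]]'

```text
clock: 15.82
position: [409.2, 94.2, 65.3]
ee_rot: [-0.056, 0.998, -0.0, -0.0]
contact_force: [-0.8, 2.1, -0.8]
gripper_width: 30.0
grasp_force: 0.9
```

Request:
servo_tool --commands '[[[165, -0.0009, -0.0089, 0, 0, 0, 0], [165, 0, 0, 0, 0, 0, 0]]]'

```text
clock: 15.98
position: [411.1, 85.6, 65.3]
ee_rot: [-0.056, 0.998, -0.0, -0.0]
contact_force: [-1.2, 2.1, -0.6]
gripper_width: 29.9
grasp_force: 1.0
```

Request:
servo_tool --commands '[[[165, -0.0016, -0.0089, 0, 0, 0, 0], [165, 0, 0, 0, 0, 0, 0]]]'

```text
clock: 16.15
position: [413.7, 77.1, 65.2]
ee_rot: [-0.056, 0.998, -0.0, -0.0]
contact_force: [-2.6, 2.4, -0.4]
gripper_width: 30.2
grasp_force: 1.3
```

Request:
servo_tool --commands '[[[165, -0.0022, -0.0089, 0, 0, 0, 0], [165, 0, 0, 0, 0, 0, 0]]]'

```text
clock: 16.32
position: [416.8, 68.7, 65.2]
ee_rot: [-0.056, 0.998, -0.0, -0.0]
contact_force: [-2.9, 2.5, 0.5]
gripper_width: 30.3
grasp_force: 1.5
```

Request:
servo_tool --commands '[[[165, -0.0029, -0.0089, 0, 0, 0, 0], [165, 0, 0, 0, 0, 0, 0]]]'

```text
clock: 16.48
position: [420.7, 60.2, 65.2]
ee_rot: [-0.056, 0.998, -0.0, -0.0]
contact_force: [-3.0, 3.4, 0.3]
gripper_width: 30.0
grasp_force: 1.7
```

```bash
python3 st.py
```

```text
16.4833 [420.7  60.2  65.2] [-3.03  3.43  0.29]
cap [ 13   0  13  18 162] [318.81 190.01] [562.  -21.9 107. ]
cap [27  0  9 20 88] [332.62 189.57] [527.1 -50.9 107. ]
```

Request:
servo_tool --commands '[[[165, 0.0029, 0.0089, 0, 0, 0, 0], [165, 0.0022, 0.0089, 0, 0, 0, 0], [165, 0.0016, 0.0089, 0, 0, 0, 0], [165, 0.0009, 0.0089, 0, 0, 0, 0], [165, 0.0003, 0.0089, 0, 0, 0, 0], [165, -0.0003, 0.0089, 0, 0, 0, 0], [165, -0.0009, 0.0089, 0, 0, 0, 0], [165, -0.0016, 0.0089, 0, 0, 0, 0], [165, -0.0022, 0.0089, 0, 0, 0, 0], [165, -0.0029, 0.0089, 0, 0, 0, 0]]]'

```text
clock: 17.37
position: [410.8, 149.6, 65.3]
ee_rot: [-0.057, 0.998, -0.0, -0.0]
contact_force: [0.7, -1.4, 0.7]
gripper_width: 30.3
grasp_force: 0.3
```

Request:
servo_tool --commands '[[[165, 0.0029, -0.0089, 0, 0, 0, 0], [165, 0.0012, -0.0045, 0, 0, 0, 0], [165, 0, 0, 0, 0, 0, 0]]]'

```text
clock: 17.62
position: [407.7, 134.1, 65.1]
ee_rot: [-0.056, 0.998, -0.0, -0.0]
contact_force: [-0.6, -1.1, 0.0]
gripper_width: 30.2
grasp_force: 0.0
```

Request:
servo_tool --commands '[[[165, 0.001, -0.0044, 0, 0, 0, 0], [165, 0, 0, 0, 0, 0, 0], [165, 0, 0, 0, 0, 0, 0]]]'

```text
clock: 17.87
position: [407.7, 130.0, 65.4]
ee_rot: [-0.056, 0.998, -0.0, 0.0]
contact_force: [-0.3, 0.3, 0.5]
gripper_width: 30.1
grasp_force: 0.0
```

Request:
servo_tool --commands '[[[165, 0.0009, -0.0045, 0, 0, 0, 0], [165, 0, 0, 0, 0, 0, 0], [165, 0, 0, 0, 0, 0, 0]]]'

```text
clock: 18.12
position: [407.3, 125.7, 65.3]
ee_rot: [-0.056, 0.998, -0.0, -0.0]
contact_force: [-0.1, 0.3, 0.8]
gripper_width: 30.1
grasp_force: 0.0
```

Request:
servo_tool --commands '[[[165, 0.0007, -0.0044, 0, 0, 0, 0], [165, 0, 0, 0, 0, 0, 0], [165, 0, 0, 0, 0, 0, 0]]]'

```text
clock: 18.37
position: [407.2, 121.5, 65.4]
ee_rot: [-0.056, 0.998, 0.0, 0.0]
contact_force: [-0.5, 1.1, 0.8]
gripper_width: 30.1
grasp_force: 0.8
```

Request:
servo_tool --commands '[[[165, 0.0005, -0.0045, 0, 0, 0, 0], [165, 0, 0, 0, 0, 0, 0], [165, 0, 0, 0, 0, 0, 0]]]'

```text
clock: 18.62
position: [407.0, 116.9, 65.3]
ee_rot: [-0.056, 0.998, 0.0, -0.0]
contact_force: [-2.2, 2.6, -0.2]
gripper_width: 30.1
grasp_force: 1.4
```

```bash
cat > av.py <<'E'
from h import *
F=[];G=[]
for _ in range(10):
    cams.get_image('top');s=arm.read_state();F.append(s['contact_force']);G.append(s['grasp_force'])
F=np.array(F);p=s['position'];r=p[:2]-[538,119.5];r/=np.hypot(*r);t=np.array([r[1],-r[0]])
print(p.round(1),F.mean(0).round(2),F.std(0).round(2),'grasp',np.mean(G).round(2),'tang',(F[:,:2].mean(0)@t).round(2),'clock',s['clock'])
E
python3 av.py
```

```text
[407.1 117.   65.3] [-2.53  2.8   0.78] [0.33 0.6  0.58] grasp 1.49 tang 2.84 clock 19.1167
```

Request:
servo_tool --commands '[[[165, 0.0003, -0.0044, 0, 0, 0, 0], [165, 0, 0, 0, 0, 0, 0]]]'

```text
clock: 19.28
position: [407.3, 112.4, 65.3]
ee_rot: [-0.056, 0.998, 0.0, -0.0]
contact_force: [-3.0, 2.7, -0.3]
gripper_width: 30.5
grasp_force: 1.5
```

```bash
python3 av.py
```

```text
[407.3 112.6  65.3] [-2.8   2.49  0.33] [0.39 0.5  0.4 ] grasp 1.52 tang 2.63 clock 19.7833
```

Request:
servo_tool --commands '[[[165, 0.0003, -0.0089, 0, 0, 0, 0], [165, -0.0003, -0.0089, 0, 0, 0, 0], [165, 0, 0, 0, 0, 0, 0]]]'

```text
clock: 20.03
position: [409.2, 94.2, 65.2]
ee_rot: [-0.056, 0.998, -0.0, -0.0]
contact_force: [-3.9, 3.1, -1.5]
gripper_width: 29.9
grasp_force: 1.8
```

```bash
python3 av.py
```

```text
[409.2  95.   65.2] [-3.69  3.21 -0.16] [0.54 0.36 0.55] grasp 1.87 tang 3.85 clock 20.5333
```

Request:
servo_tool --commands '[[[165, -0.0009, -0.0089, 0, 0, 0, 0], [165, 0, 0, 0, 0, 0, 0]]]'

```text
clock: 20.7
position: [411.3, 86.0, 65.3]
ee_rot: [-0.056, 0.998, 0.0, 0.0]
contact_force: [-3.4, 3.7, 0.1]
gripper_width: 30.5
grasp_force: 2.0
```

```bash
python3 av.py
```

```text
[411.3  86.3  65.3] [-3.44  3.85 -0.55] [0.33 0.58 0.47] grasp 2.09 tang 4.6 clock 21.2
```

Request:
servo_tool --commands '[[[165, -0.0011, -0.007, 0, 0, 0, 0], [165, 0, 0, 0, 0, 0, 0]]]'

```text
clock: 21.37
position: [413.1, 79.1, 65.3]
ee_rot: [-0.056, 0.998, -0.0, -0.0]
contact_force: [-3.1, 4.0, 0.0]
gripper_width: 30.3
grasp_force: 2.1
```

```bash
python3 av.py
```

```text
[413.1  79.5  65.3] [-3.29  4.    0.08] [0.66 0.46 0.59] grasp 2.09 tang 4.81 clock 21.8667
```

Request:
servo_tool --commands '[[[165, 0.0009, 0.006, 0, 0, 0, 0], [165, 0, 0, 0, 0, 0, 0]]]'

```text
clock: 22.03
position: [412.0, 86.1, 65.4]
ee_rot: [-0.057, 0.998, 0.0, 0.001]
contact_force: [-1.7, 4.4, -1.0]
gripper_width: 30.1
grasp_force: 2.2
```

```bash
python3 av.py
```

```text
[412.1  85.5  65.4] [-1.23  4.34 -1.8 ] [0.42 0.45 0.43] grasp 2.33 tang 4.51 clock 22.5333
```

The lever still carries the load after easing, so the holding pawl hasn't caught yet. I'll go a little further.

Request:
servo_tool --commands '[[[165, -0.0009, -0.006, 0, 0, 0, 0], [165, -0.0008, -0.004, 0, 0, 0, 0], [165, 0, 0, 0, 0, 0, 0]]]'

```text
clock: 22.78
position: [414.2, 74.9, 65.4]
ee_rot: [-0.056, 0.998, -0.0, -0.0]
contact_force: [-2.5, 3.4, 0.9]
gripper_width: 30.0
grasp_force: 2.2
```

```bash
python3 av.py
```

```text
[414.1  75.4  65.4] [-3.13  4.15  1.44] [0.62 0.69 0.41] grasp 2.21 tang 4.96 clock 23.2833
```

Request:
servo_tool --commands '[[[165, -0.001, -0.004, 0, 0, 0, 0], [165, 0, 0, 0, 0, 0, 0]]]'

```text
clock: 23.45
position: [415.4, 71.3, 65.3]
ee_rot: [-0.057, 0.998, -0.0, -0.001]
contact_force: [-3.7, 4.7, 1.7]
gripper_width: 30.3
grasp_force: 2.3
```

```bash
python3 av.py
```

```text
[415.3  71.4  65.3] [-3.56  4.25  1.88] [0.24 0.3  0.54] grasp 2.27 tang 5.25 clock 23.95
```

Test by easing back again.

Request:
servo_tool --commands '[[[165, 0.0018, 0.008, 0, 0, 0, 0], [165, 0, 0, 0, 0, 0, 0]]]'

```text
clock: 24.12
position: [413.3, 80.4, 65.4]
ee_rot: [-0.057, 0.998, 0.0, 0.0]
contact_force: [-2.5, 5.8, -0.4]
gripper_width: 30.3
grasp_force: 2.7
```

```bash
python3 av.py
```

```text
[413.3  80.2  65.4] [-2.15  5.54 -0.2 ] [0.6  0.37 0.37] grasp 2.76 tang 5.93 clock 24.6167
```

The notch lies near y≈84, so the lever is still expected to carry load at 80. I'll ease past 84 and see whether the load drops off.

Request:
servo_tool --commands '[[[165, 0.0008, 0.006, 0, 0, 0, 0], [165, 0, 0, 0, 0, 0, 0]]]'

```text
clock: 24.78
position: [412.2, 86.5, 65.5]
ee_rot: [-0.057, 0.998, 0.0, 0.001]
contact_force: [-1.0, 4.8, -1.0]
gripper_width: 30.1
grasp_force: 2.1
```

Request:
servo_tool --commands '[[[165, 0.0004, 0.006, 0, 0, 0, 0], [165, 0, 0, 0, 0, 0, 0]]]'

```text
clock: 24.95
position: [410.5, 91.5, 65.4]
ee_rot: [-0.057, 0.998, -0.0, -0.0]
contact_force: [-0.3, -0.9, 0.1]
gripper_width: 30.1
grasp_force: 0.0
```

```bash
python3 av.py
```

```text
[410.5  90.9  65.3] [-0.68  0.57 -0.01] [0.67 0.47 0.41] grasp 0.38 tang 0.7 clock 25.45
```

The load dropped off at y≈88, so the ratchet holds by itself at about 28 N. I'll withdraw now.

Request:
servo_tool --commands '[[[80, 0, 0.003, 0, 0, 0, 0], [80, 0, 0, 0, 0, 0, 0], [80, 0, 0, 0, 0, 0, 0], [80, 0, 0, -0.02, 0, 0, 0], [80, 0, 0, -0.035, 0, 0, 0], [80, 0, 0, -0.035, 0, 0, 0], [80, 0, 0, -0.035, 0, 0, 0], [80, 0, 0, -0.03, 0, 0, 0], [80, 0, 0, 0, 0, 0, 0], [80, 0, 0, 0, 0, 0, 0]]]'

```text
clock: 26.28
position: [411.0, 94.6, 222.0]
ee_rot: [-0.056, 0.998, 0.001, 0.002]
contact_force: [-0.7, -0.3, -1.3]
gripper_width: 58.7
grasp_force: 0.0
```

```bash
python3 av.py; python3 st.py; python3 -c "
from bench import ticket;print(ticket.job_done())"
```

```text
[410.2  94.  219.8] [ 0.29 -0.06 -0.23] [0.5  0.46 0.41] grasp 0.0 tang -0.12 clock 26.7833
26.7833 [410.2  94.  219.8] [ 0.1   0.38 -0.62]
cap [ 13   0  13  18 163] [318.72 190.02] [562.2 -21.6 107. ]
the job is handed in; nothing more can be done
None
```

The job is handed in at 27 s: the small jar was placed upright and let go, then clamped with the lever at about 28 N (estimated from the lever force); the ratchet was holding it alone and the arm was clear, but the verdict itself was not shown.

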